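# Dock the handheld microscope on its charging cradle

### The arm

A 6-joint arm with a two-finger parallel gripper is mounted at the origin on the work surface. World frame = base frame: x ahead of the robot, y to its left, z up, the work surface at z = 0. Lengths are in mm, angles in rad, forces in N, time in s.
With the tool pointing down it reaches from about 400 to 925 mm from the base axis. Payload 12.5 kg.
Tool frame: the origin (TCP) lies midway between the tips of the shut fingers; the grasp point (between the pads) lies env.grasp_offset behind it (env.grasp_offset is the distance from the TCP to the grasp point, in mm); x points along the fingers, y is the direction in which the jaws open and shut, and the axes are right-handed (so a half turn about x gives the same grasp; the last joint's range is limited). The gripper opens to 95 mm and grips with 3 to 60 N. Pads are 20 mm wide; open, the fingers measure 119 mm over their backs; the gripper's body (75 mm by 180 mm) begins 59 mm behind the grasp point.
Start: joints at [1.134, 0.491, 1.559, -0, 1.092, -0.106], TCP at [202.984, 591.138, 214.661] pointing down, gripper open.
Joint ranges: [-3.1, 3.1], [-0.84, 2.19], [0.05, 2.79], [-1.13, 4.28], [0.06, 2.93], [-2.69, 2.69]. Speed limits (rad/s): [2.22, 2.22, 2.79, 3.14, 3.14, 3.14].

### API

Orientations are given as [roll, pitch, yaw] about the fixed x, y, z axes, in that order (R = Rz(yaw) Ry(pitch) Rx(roll)).
In Python, from cell import env gives the robot as it stands.
- The arm moves only by the tool apply_moves, never from a script. Its arguments are lists of equal length, an entry for each row: "offset": the shift along the world's x, y, z in units of 25 mm (1.0 is 25 mm), a list of three; "yaw": the turn about the world's z in units of 6 degrees (1.0 is 6 degrees); "jaw": the closure, from -1 (fully open) to 1 (shut), so that 0 is half open. A call has 1 to 20 rows; each row is the pose to reach, as a shift and turn from the pose measured when the call began; what a row does not reach only later rows make up. A row lasts 1/8 s, in which the tool goes at most 62.5 mm and 10.7 degrees, less where a joint would pass 70% of its speed; a pose out of reach is approached as far as the arm can. A call with a gripper value outside its range is refused whole. The fingers move at their own pace and stop on an object; the grip force is fixed at half the most. Time passes only in rows, so rows that repeat a pose let the fingers close. It gives the time, the measured TCP pose, the force and the opening at its end, in the units of the state.
- env.state(): the state, without advancing time (a new reading comes with each control period).
- env.read_camera(name): name is "scene" or "top" or "wrist"; returns a dict with "frame" (480x640x3 uint8, red, green, blue), "fx", "fy", "cx", "cy" (pixels), "xyz" and "rotation" of the camera in the world; the wrist camera has in their place "hand_eye" (4x4, takes a point from camera to tool coordinates, whose origin is the TCP and whose axes are the tool frame's). Camera axes: x right, y down, z forward; pixel columns grow to the right and rows downward; lengths in mm; the calibration is good to about 2 mm. The wrist camera is an equidistant fisheye: a pixel r from the principal point sees the ray r / f radians off the axis. A picture is of the moment at which its call begins: read the wrist's pose just before it. There is no depth.
- env.job_done(): hands the job in, once; it reports no verdict.
The state is a dict: "t": time; "joints": joint angles; "qvel": joint speeds; "tau": joint torques, N m; "eef_pos": TCP position; "tcp_rot": TCP orientation; "ft_force": force on the tool from outside, world axes, zero at the start; "moment": the same for the moment, N m; "opening": opening from 0.0 (shut) to 1.0 (fully open).
Only numpy, scipy, OpenCV 4.12 (cv2) and the standard library are available. Lean on these libraries where they do the work, as an engineer would, in place of code of your own. Each camera call takes 0.05 s, during which the arm holds its last target.

### The job

Put the handheld microscope back on its charging cradle on the desk: pick it up at its balance point, just behind the heavy lens head, so that it hangs level, and carry it level. Set it down gently with the head in the saddle, lens towards the nose stop, and press the handle down past the two spring lips of the rear clip until it is fully home, then let go. Leave the other things on the desk where they are.

Things in the scene. Friction and masses are not known exactly. Their poses are not given: they have to be found in the camera images.
- scope: Handheld microscope, loose, lying level on its flat underside: 241 mm long, about 0.56 kg. Origin on the underside, below the balance point; +x points along it to the lens, z up. Parts along x: round aluminium lens head, 42 mm diameter (z 0 to 42), x 26 to 76 mm; white flat-sided grip x -40 to 26; light round white handle, 30 mm diameter, axis at z 15, to its end at x -165.
- scope_balance (a point): Balance point (centre of mass) of the microscope, 18 mm above its underside: in the white flat-sided grip, 26 mm behind the head's back face, well ahead of mid-length. The grip there is 28 mm wide (y -14 to 14) and 30 mm high (z 0 to 30 above the underside). Axes as scope.
- scope_tail (a point): Point on the top line of the round handle, 135 mm behind the balance point and 30 mm above the underside: the place over the rear clip, to press on. Axes as scope.
- cradle: Grey charging cradle, fixed to the desk. Origin at desk level; +x points to its nose-stop end, where the lens goes; z up. Docked, the microscope's axes agree with the cradle's and its origin is at x 0, y 0, z 22 mm. Base plate 251 x 74 x 8 mm, x -162 to 89. Nothing stands on it from x -120 to 29 mm. Nose stop, 38 mm high, inner face at x 81 mm.
- cradle_saddle (a point): Middle of the head saddle's floor, 50 mm ahead of the cradle's origin and 22 mm above the desk. The floor is 40 mm long (x 30 to 70 of the cradle). Two upright cheeks, 34 mm long and 47 mm apart inside, hold the head sideways; from 40 to 52 mm above the desk they flare outwards. Axes as cradle.
- cradle_clip (a point): Top of the rear rest, 22 mm above the desk, 135 mm behind the cradle's origin, between two sprung steel jaws 20 mm long. Their rounded lips, 27.6 mm apart, are 45 mm above the desk; flared ends reach 51 mm, 43 mm apart. A handle laid in rests on the lips, 11 to 14 mm too high (4 degrees tail up); 5 to 15 N straight down snaps it past them on to the rest, its top line then 52 mm above the desk.
- mug: White mug, 82 mm across, 95 mm high, a bystander; origin at the centre of its underside.
- mouse: Grey cordless computer mouse, 100 x 58 x 34 mm, a bystander; origin at the centre of its underside.
- tray: White specimen tray, 85 x 125 x 24 mm, with three compartments of mineral pieces, a bystander; origin at the centre of its underside.
- stapler: Grey and black stapler, 135 x 36 x 46 mm, a bystander; origin at the centre of its underside.

How it is judged (in metres and radians):
On the way:
1. the microscope is lifted clear of the desk, held at its balance point (within 15 mm along it) and level (within 5 degrees) (height (world z) of scope above 0.04 m and contact force between the fingers and scope above 0.5 N and x of the grasp point in the frame of scope_balance between -0.015 and 0.015 m and angle between scope's own z axis and vertical below 0.087 rad), for 0.3 s.
At the end, for the whole second after the job is handed in: The microscope lies still and upright in the cradle, lens at the nose stop end: within 8 mm lengthwise and 5 mm sideways of its place, head down on the saddle floor (2.5 mm) and handle under the lips of the clip, down on its rest (3.5 mm), let go (x of scope in the frame of cradle between -0.008 and 0.008 m and y of scope in the frame of cradle between -0.005 and 0.005 m and z of scope in the frame of cradle between 0.0195 and 0.0245 m and z of scope_tail in the frame of cradle below 0.0555 m and x of scope_tail in the frame of cradle below -0.12 m and angle between scope's own z axis and vertical below 0.06 rad and linear speed of scope below 0.02 m/s); the robot touches nothing.
It fails at once if the microscope is tipped more than 14 degrees from level (angle between scope's own z axis and vertical above 0.25 rad).
It fails at once if the microscope is dropped (moves faster than 0.5 m/s while not held) (linear speed of scope above 0.5 m/s and contact force between the fingers and scope below 0.05 N).
It fails at once if a bystander is moved more than 20 mm (distance of any of mug, mouse, tray, stapler from where it was at the start of the episode above 0.02 m).
It also fails if it takes over 56 s, if anything falls off the work surface, if the arm or the gripper's body presses on something with over 40 N, if the wrist force passes 120 N, or if a joint passes its speed limit or range.

## Working session

There is one attempt and no reset: what is moved stays moved. The work goes in short steps, Python scripts to look and compute and a tool call to move; the robot and the scene stay as the last step left them, time stands still between calls to the robot, and variables do not carry over. Pictures are saved under pics/ and viewed, and the job is handed in when it is done.

Besides the shell and the picture viewer there is one more tool, called after ">>>" as name([rows], argument=value, ...), one row to a line, values as JSON. apply_moves: Moves the arm, as the interface text tells. Its arguments: {"type":"object","properties":{"offset":{"type":"array"},"yaw":{"type":"array"},"jaw":{"type":"array"}},"required":["offset","yaw","jaw"]}

```bash
mkdir -p pics; ls; python3 - <<'E'
from cell import env
import cv2
print(env.state(), env.grasp_offset)
for n in ("scene","top","wrist"):
    c=env.read_camera(n); cv2.imwrite(f"pics/{n}0.png",c["frame"][:,:,::-1]); print({k:v for k,v in c.items() if k!="frame"})
E
```

```text
pics
{'t': 0.0, 'joints': array([ 1.13438518e+00,  4.91571985e-01,  1.55944494e+00,  2.63033443e-05,
        1.09172574e+00, -1.05595551e-01]), 'qvel': array([ 3.19687019e-04,  1.89722162e-04, -6.23402147e-04,  1.57549279e-04,
       -8.38650312e-04, -8.61614899e-05]), 'tau': array([ 1.73982335e-03, -6.12648940e+01, -2.58189690e+01,  6.92908466e-02,
        4.81537613e-02, -1.07557696e-04]), 'eef_pos': array([202.87355024, 590.8955366 , 214.05558988]), 'tcp_rot': array([-1.69667421,  1.56964607, -2.02750195]), 'ft_force': array([ 0.19058172, -0.15657292,  0.11141488]), 'moment': array([0.07138119, 0.068635  , 0.02869355]), 'opening': 0.9994494101178941} 18.8
{'fx': 439.13978253480957, 'fy': 439.13978253480957, 'cx': 319.2225422977427, 'cy': 237.5801280091956, 'xyz': array([1239.5384924 ,    3.52534633, 1019.41198326]), 'rotation': array([-2.52762669,  0.01408711,  1.54348373])}
{'fx': 554.0725517758042, 'fy': 554.0725517758042, 'cx': 317.3978219189152, 'cy': 236.6919875328522, 'xyz': array([ 396.0694156 ,   -5.16708367, 1519.2983749 ]), 'rotation': array([-3.02301032e+00,  2.95903452e-03, -1.56489428e+00])}
{'fx': 371.64829954431775, 'fy': 371.64829954431775, 'cx': 321.75057765256395, 'cy': 237.5005913193483, 'hand_eye': array([[ 5.53024662e-05, -2.49918958e-01,  9.68266756e-01,
        -1.71603533e+02],
       [ 9.99999973e-01, -2.04151992e-04, -1.09808497e-04,
        -9.46123607e-01],
       [ 2.25116812e-04,  9.68266736e-01,  2.49918940e-01,
        -6.98473170e+01],
       [ 0.00000000e+00,  0.00000000e+00,  0.00000000e+00,
         1.00000000e+00]])}
```

View pics/scene0.png

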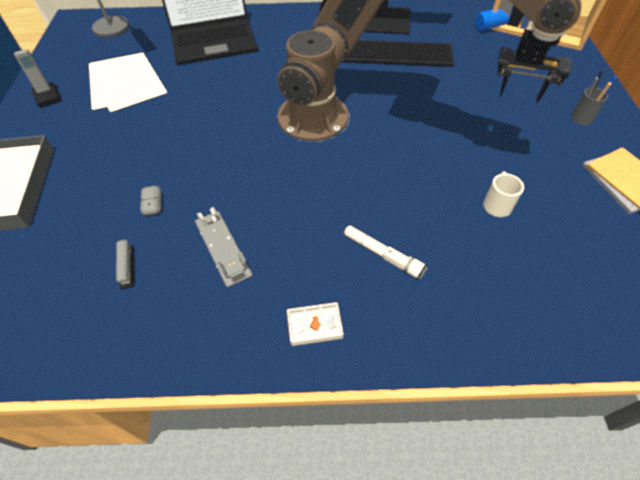

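View pics/top0.png

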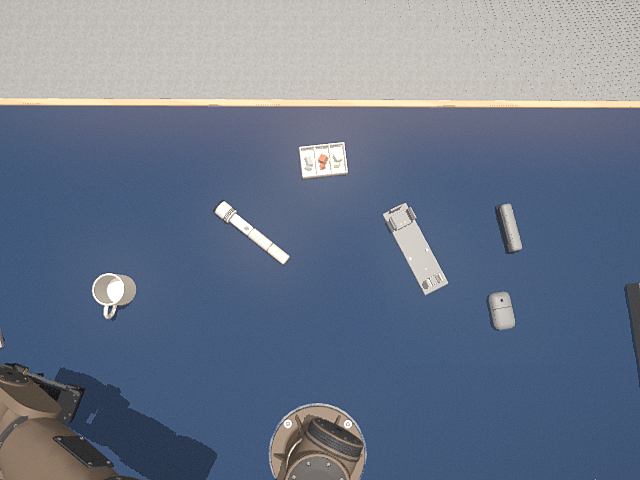

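View pics/wrist0.png

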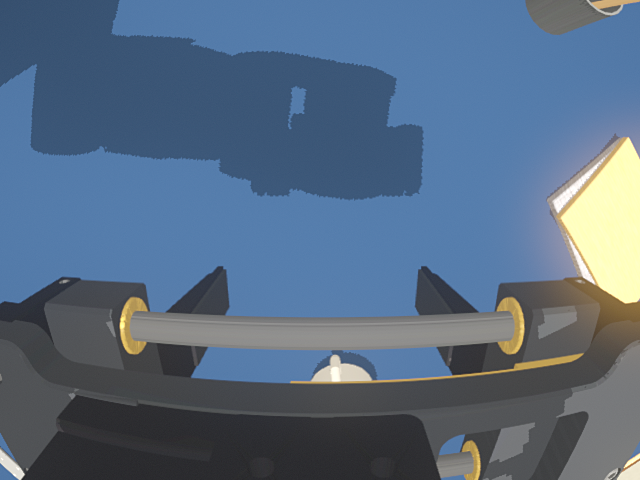

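Top view: the scope runs from its head at about (225,210) to its tail at (285,261). The cradle runs from its nose at (398,210) to its clip at (434,285). I'll zoom in on both views.

```bash
cat > h.py <<'E'
import numpy as np, cv2
from scipy.spatial.transform import Rotation as R
from cell import env
def ray(c,px):
    px=np.atleast_2d(np.asarray(px,float))
    d=np.c_[(px[:,0]-c["cx"])/c["fx"],(px[:,1]-c["cy"])/c["fy"],np.ones(len(px))]
    return np.asarray(c["xyz"]),d@R.from_euler("xyz",c["rotation"]).as_matrix().T
def onz(c,px,z):
    o,d=ray(c,px); return o+d*((z-o[2])/d[:,2])[:,None]
def wcam():
    s=env.state(); c=env.read_camera("wrist")
    T=np.eye(4);T[:3,:3]=R.from_euler("xyz",s["tcp_rot"]).as_matrix();T[:3,3]=s["eef_pos"]
    c["T"]=T@c["hand_eye"]; return c
def wray(c,px):
    px=np.atleast_2d(np.asarray(px,float))
    u=(px-[c["cx"],c["cy"]])/c["fx"]; r=np.linalg.norm(u,axis=1)+1e-9
    d=np.c_[u/r[:,None]*np.sin(r)[:,None],np.cos(r)]
    return c["T"][:3,3],d@c["T"][:3,:3].T
def wonz(c,px,z):
    o,d=wray(c,px); return o+d*((z-o[2])/d[:,2])[:,None]
def tri(r1,r2):
    (o1,d1),(o2,d2)=r1,r2
    d1=d1[0]/np.linalg.norm(d1[0]);d2=d2[0]/np.linalg.norm(d2[0])
    A=np.c_[d1,-d2]; s=np.linalg.lstsq(A,o2-o1,rcond=None)[0]
    p,q=o1+d1*s[0],o2+d2*s[1]; return (p+q)/2,np.linalg.norm(p-q)
def save(c,name,box=None,k=1):
    f=c["frame"][:,:,::-1]
    if box: x,y,w,h=box; f=f[y:y+h,x:x+w]
    cv2.imwrite("pics/"+name,cv2.resize(f,None,fx=k,fy=k,interpolation=cv2.INTER_CUBIC))
E
python3 - <<'E'
from h import *
t=env.read_camera("top");s=env.read_camera("scene")
a=lambda c,x,y,w,h:cv2.resize(c["frame"][y:y+h,x:x+w,::-1],(400,300),interpolation=cv2.INTER_CUBIC)
im=np.vstack([np.hstack([a(t,200,190,100,75),a(t,360,195,133,100)]),np.hstack([a(s,335,210,100,75),a(s,170,195,133,100)])])
cv2.imwrite("pics/z1.png",im)
E
```

```text
(no output)
```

View pics/z1.png

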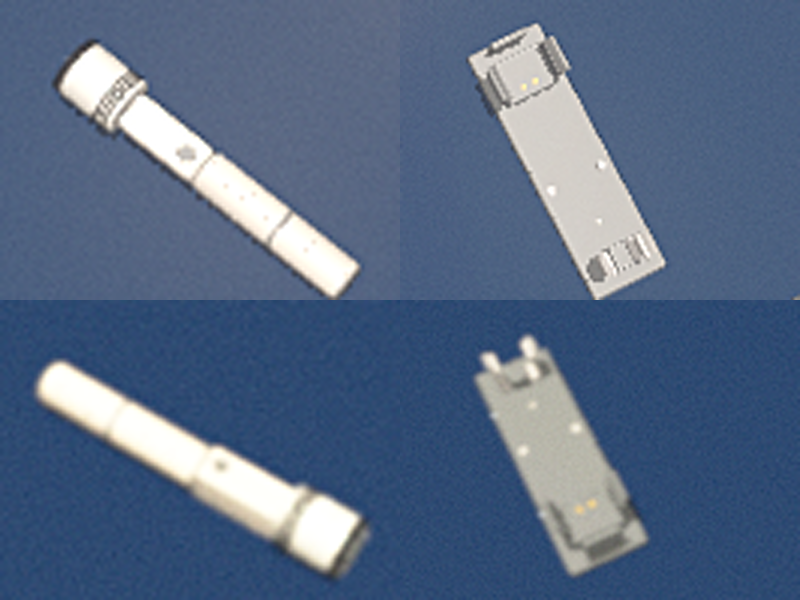

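```bash
python3 - <<'E'
from h import *
t=env.read_camera("top");s=env.read_camera("scene")
pt=lambda x,y:np.array([200+x/4,190+y/4]); ps=lambda x,y:np.array([335+x/4,210+(y-300)/4])
for n,a,b in [("lens/top-ish",(75,68),(352,545)),("tail",(345,282),(50,378)),("button",(186,152),(221,466)),("step",(207,165),(208,462))]:
    print(n,tri(ray(t,pt(*a)),ray(s,ps(*b))))
ct=lambda x,y:np.array([360+(x-400)/3,195+y/3]); cs=lambda x,y:np.array([170+(x-400)/3,195+(y-300)/3])
for n,a,b in [("nose1",(470,58),(648,543)),("nose2",(542,22),(575,575)),("tail1",(598,298),(545,347)),("tail2",(665,265),(475,378)),("gold1",(524,87),(594,503)),("gold2",(536,81),(579,509))]:
    print(n,tri(ray(t,ct(*a)),ray(s,cs(*b))), onz(t,ct(*a),8))
# scope mask in top
f=t["frame"].astype(int)
m=((f.min(2)>150)).astype(np.uint8); m[:190]=0;m[270:]=0;m[:,:205]=0;m[:,300:]=0
c=max(cv2.findContours(m,0,2)[0],key=cv2.contourArea)
print(cv2.minAreaRect(c)); b=cv2.boxPoints(cv2.minAreaRect(c)); print(onz(t,b,15))
l=cv2.fitLine(c,cv2.DIST_L2,0,.01,.01).ravel(); p=onz(t,[l[2:],l[2:]+l[:2]*30],15); d=p[1]-p[0]; print(np.degrees(np.arctan2(d[1],d[0])))
E
```

```text
lens/top-ish (array([655.2145035 , 274.37847526,  22.98910268]), np.float64(6.787799356738803))
tail (array([509.34693301,  86.81866054,  19.00426153]), np.float64(4.708533966572534))
button (array([596.16299017, 195.19927443,  31.9412261 ]), np.float64(5.3381133084106))
step (array([588.49456745, 184.80569104,  25.62458716]), np.float64(11.788500508141716))
nose1 (array([ 6.40114935e+02, -1.77624493e+02, -1.32182732e-01]), np.float64(8.99780449574268)) [[ 639.23575328 -181.19356067    8.        ]]
nose2 (array([ 672.94620928, -241.4749447 ,    4.44787121]), np.float64(13.739774021456416)) [[ 673.18638052 -247.82813743    8.        ]]
tail1 (array([ 419.80529476, -290.38926267,   10.42720063]), np.float64(8.30761113588273)) [[ 420.32278868 -295.05766794    8.        ]]
tail2 (array([ 450.24515171, -354.96739809,    3.27469624]), np.float64(4.6477848931074535)) [[ 450.41974505 -356.23197416    8.        ]]
gold1 (array([ 610.08038945, -224.2694823 ,   21.97774083]), np.float64(8.265604393910477)) [[ 612.57116552 -230.51278488    8.        ]]
gold2 (array([ 615.77067562, -236.23657262,   21.73869673]), np.float64(6.369017633042029)) [[ 618.19474807 -241.59177922    8.        ]]
((251.54437255859375, 233.53761291503906), (87.02182006835938, 14.857067108154297), 40.27986526489258)
[[644.64872006 286.43850839  15.        ]
 [676.43775737 260.82591597  15.        ]
 [521.88827157  75.8900134   15.        ]
 [490.85891247 101.62400191  15.        ]]
-126.89106403213131
```

```bash
python3 - <<'E'
from h import *
s=env.state();M=R.from_euler("xyz",s["tcp_rot"]).as_matrix();print(M.round(3),s["eef_pos"])
c=wcam();print(c["T"].round(2)); print(wonz(c,[[320,100],[320,237],[100,100],[540,100],[320,5]],0).round(0))
E
```

```text
[[-0.     0.325  0.946]
 [-0.     0.946 -0.325]
 [-1.    -0.    -0.   ]] [202.96576743 591.10209512 214.51340766]
[[ 3.2000e-01  9.2000e-01  2.4000e-01  1.3661e+02]
 [ 9.5000e-01 -3.1000e-01 -8.0000e-02  6.1292e+02]
 [-0.0000e+00  2.5000e-01 -9.7000e-01  3.8612e+02]
 [ 0.0000e+00  0.0000e+00  0.0000e+00  1.0000e+00]]
[[ 93. 626.   0.]
 [230. 579.   0.]
 [ -8. 391.   0.]
 [158. 872.   0.]
 [ -7. 660.   0.]]
```

>>> apply_moves([
  [1, -1.3, 0],
  [2, -2.6, 0],
  [3, -3.9, 0],
  [4, -5.2, 0],
  [5, -6.5, -0.2],
  [6, -7.8, -0.2],
  [7, -9.1, -0.4],
  [8, -10.4, -0.4],
  [9, -11.7, -0.6],
  [10, -13, -0.6],
  [11, -14.3, -0.6],
  [12, -15.6, -0.6],
  [13, -16.8, -0.6],
  [14, -18, -0.6],
  [14, -18, -0.6],
  [14, -18, -0.6],
], yaw=[-1.3, -2.6, -3.9, -5.2, -6.5, -7.8, -9.1, -10.4, -11.7, -13, -14.3, -15.6, -16.9, -18.3, -18.3, -18.3], jaw=[-1, -1, -1, -1, -1, -1, -1, -1, -1, -1, -1, -1, -1, -1, -1, -1])

```text
t: 2.4
eef_pos: [552.5, 141.4, 199.4]
tcp_rot: [-1.139, 1.57, 2.898]
ft_force: [-0.4, -0.4, 0.2]
opening: 1.001
```

```bash
python3 - <<'E'
from h import *
c=wcam();save(c,"w1.png"); np.save("w1.npy",c,allow_pickle=True)
s=env.state();print(s["t"],s["eef_pos"],R.from_euler("xyz",s["tcp_rot"]).as_matrix()[:,1],s["joints"])
E
```

```text
2.45 [552.32856579 141.73741596 199.55923912] [ 7.81065508e-01 -6.24448933e-01 -4.49970660e-04] [1.35266814e-01 4.29445930e-01 1.71357272e+00 2.56322366e-04
 9.99000134e-01 8.09553907e-01]
```

View pics/w1.png

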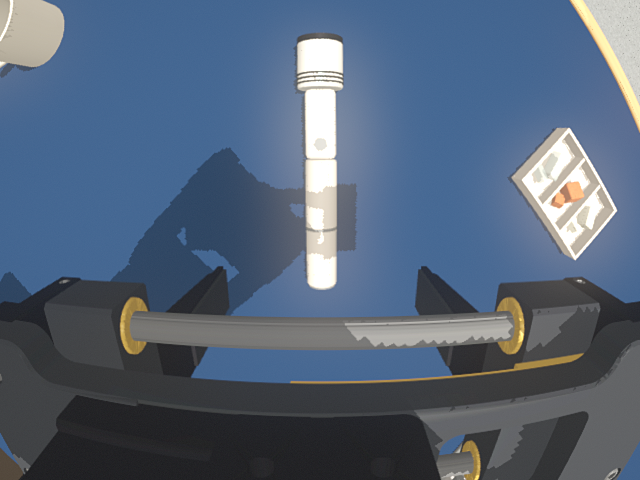

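The wrist view shows the scope upright in the picture: lens rim at row 36, back face of the head at row 90, grip/handle step at row 158, tail end at (321,289). I'll measure from this one first, then take a second, lower view for heights.

```bash
cat > sc.py <<'E'
from h import *
def edges(c,rows,thr=120,x0=270,x1=375):
    out=[]
    for r in rows:
        g=c["frame"][r,:,0].astype(float)
        xs=np.where(g[x0:x1]>thr)[0]+x0
        out.append((r,xs[0]-.5,xs[-1]+.5))
    return out
E
python3 - <<'E'
from sc import *
c=np.load("w1.npy",allow_pickle=True).item()
E=edges(c,[50,60,70,100,115,130,150]); print(E)
# head sides widest at z=21, grip sides at top z=30 (seen from above)
for r,a,b in E:
    z=21 if r<90 else 30
    p=wonz(c,[[a,r],[b,r]],z); print(r,p.mean(0).round(1),np.linalg.norm(p[1]-p[0]).round(1))
print(wonz(c,[[320,36],[320,90],[320.5,158],[321,289]],[21,]).round(1))
g=c["frame"][:,318:323,0].mean(1); print([(i,int(v)) for i,v in enumerate(g) if i<170 and (i<45 or 70<i<100 or i>150)])
E
```

```text
[(50, np.float64(296.5), np.float64(342.5)), (60, np.float64(296.5), np.float64(342.5)), (70, np.float64(296.5), np.float64(342.5)), (100, np.float64(303.5), np.float64(336.5)), (115, np.float64(303.5), np.float64(336.5)), (130, np.float64(304.5), np.float64(340.5)), (150, np.float64(304.5), np.float64(342.5))]
50 [650.6 266.9  21. ] 42.9
60 [644.4 259.1  21. ] 42.8
70 [638.2 251.4  21. ] 42.7
100 [619.8 227.5  30. ] 29.8
115 [611.1 216.7  30. ] 29.8
130 [604.3 204.5  30. ] 32.6
150 [593.5 189.6  30. ] 34.6
[[659.7 277.5  21. ]
 [626.4 235.8  21. ]
 [586.5 185.2  21. ]
 [505.   82.8  21. ]]
[(0, 72), (1, 72), (2, 73), (3, 73), (4, 74), (5, 73), (6, 74), (7, 75), (8, 75), (9, 75), (10, 76), (11, 77), (12, 77), (13, 76), (14, 77), (15, 78), (16, 78), (17, 79), (18, 79), (19, 79), (20, 80), (21, 81), (22, 81), (23, 81), (24, 82), (25, 82), (26, 83), (27, 84), (28, 84), (29, 85), (30, 85), (31, 85), (32, 95), (33, 105), (34, 106), (35, 106), (36, 103), (37, 92), (38, 152), (39, 255), (40, 255), (41, 255), (42, 255), (43, 255), (44, 255), (71, 143), (72, 243), (73, 255), (74, 255), (75, 152), (76, 140), (77, 255), (78, 255), (79, 216), (80, 134), (81, 247), (82, 255), (83, 255), (84, 255), (85, 255), (86, 193), (87, 175), (88, 194), (89, 253), (90, 255), (91, 255), (92, 255), (93, 255), (94, 255), (95, 255), (96, 255), (97, 255), (98, 255), (99, 255), (151, 255), (152, 255), (153, 255), (154, 255), (155, 255), (156, 255), (157, 255), (158, 248), (159, 218), (160, 255), (161, 255), (162, 255), (163, 255), (164, 255), (165, 255), (166, 255), (167, 255), (168, 255), (169, 255)]
```

>>> apply_moves([
  [0.4, 0.5, -1],
  [0.8, 1, -2],
  [1.2, 1.4, -3],
  [1.2, 1.4, -3.2],
  [1.2, 1.4, -3.2],
  [1.2, 1.4, -3.2],
], yaw=[0, 0, 0, 0, 0, 0], jaw=[-1, -1, -1, -1, -1, -1])

```text
t: 3.2
eef_pos: [582.4, 176.7, 120.7]
tcp_rot: [2.631, 1.57, 0.386]
ft_force: [-0.3, 1.3, -0.3]
opening: 0.997
```

```bash
python3 - <<'E'
from h import *
c=wcam();save(c,"w2.png"); np.save("w2.npy",c,allow_pickle=True)
s=env.state();print(s["t"],s["eef_pos"],R.from_euler("xyz",s["tcp_rot"]).as_matrix()[:,1],s["joints"])
E
```

```text
3.25 [582.43947074 176.62751964 120.71940508] [ 7.81098099e-01 -6.24408080e-01  5.57271680e-04] [1.85854394e-01 5.72340133e-01 1.69727654e+00 2.83462849e-04
 8.70869673e-01 8.60045267e-01]
```

View pics/w2.png

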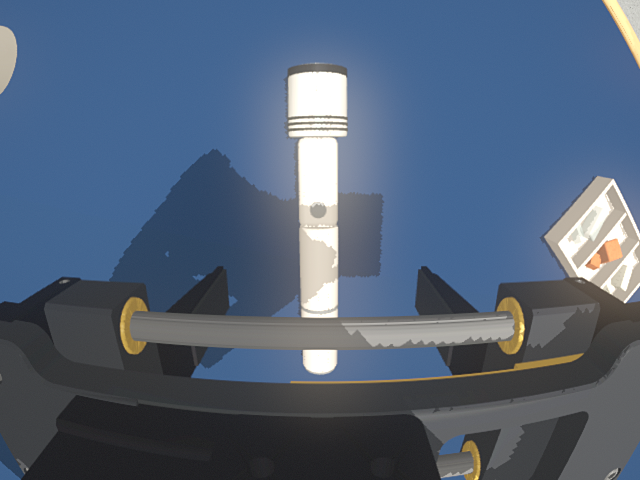

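Second view: button at (318,210), grip/handle step at about row 226, back of the head at about row 137, lens rim at row 65.

```bash
python3 - <<'E'
from sc import *
a=np.load("w1.npy",allow_pickle=True).item();b=np.load("w2.npy",allow_pickle=True).item()
def prof(c,x,r0,r1,ch=2): print(r0,c["frame"][r0:r1,x-4:x+5].astype(int).mean(1).mean(1).astype(int).tolist())
prof(a,320,30,42);prof(b,318,58,80);prof(a,322,84,94);prof(b,318,128,142)
prof(a,320,134,165);prof(b,318,200,232); prof(a,331,152,165);prof(b,330,218,232)
E
```

```text
30 [116, 117, 114, 103, 100, 101, 100, 89, 152, 254, 255, 255]
58 [122, 122, 122, 123, 141, 150, 115, 113, 115, 115, 116, 116, 111, 155, 243, 253, 255, 255, 255, 255, 255, 255]
84 [255, 251, 187, 167, 186, 246, 255, 255, 255, 255]
128 [130, 150, 237, 255, 255, 255, 255, 251, 188, 211, 245, 254, 255, 255]
134 [255, 255, 255, 255, 243, 228, 226, 227, 227, 227, 227, 227, 227, 227, 227, 235, 249, 255, 255, 255, 255, 255, 255, 251, 234, 204, 248, 255, 254, 255, 255]
200 [255, 255, 230, 218, 204, 176, 164, 162, 162, 163, 163, 162, 161, 161, 161, 159, 159, 174, 209, 219, 219, 218, 216, 213, 214, 224, 233, 190, 203, 246, 255, 255]
152 [251, 251, 250, 246, 240, 231, 200, 201, 245, 251, 253, 253, 252]
218 [216, 216, 216, 216, 214, 211, 206, 210, 225, 202, 235, 253, 254, 254]
```

```bash
python3 - <<'E'
from sc import *
a=np.load("w1.npy",allow_pickle=True).item();b=np.load("w2.npy",allow_pickle=True).item()
x=cv2.resize(a["frame"][25:175,285:355,::-1],(280,600),interpolation=2);y=cv2.resize(b["frame"][55:245,275:360,::-1],(268,600),interpolation=2)
cv2.imwrite("pics/z2.png",np.hstack([x,y]))
E
```

```text
(no output)
```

View pics/z2.png

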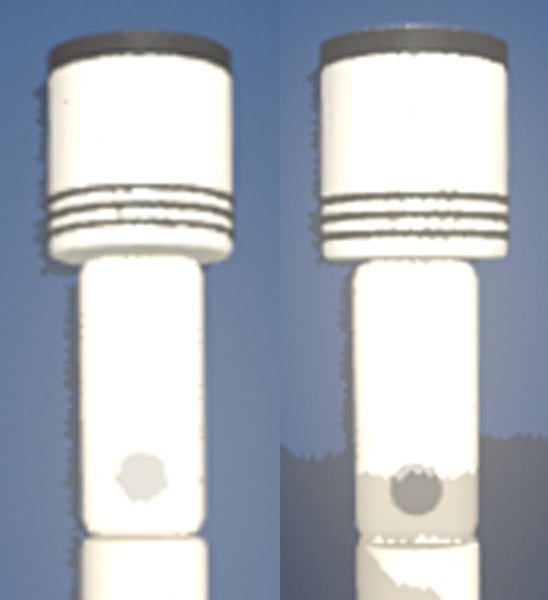

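```bash
python3 - <<'E'
from sc import *
a=np.load("w1.npy",allow_pickle=True).item();b=np.load("w2.npy",allow_pickle=True).item()
for n,p,q in [("button",(320.2,144.2),(318.1,209.8)),("step",(321,159.2),(318.5,227.3)),("ring",(319.5,38.0),(317.5,71.2)),("band3",(320,80),(318,128.5))]:
    print(n,tri(wray(a,p),wray(b,q)))
u=np.array([np.cos(np.radians(51.8)),np.sin(np.radians(51.8))])
for c,r in ((a,(321,159.2)),(b,(318.5,227.3))):
    p=wonz(c,r,30)[0,:2]; print("origin from step",p+40*u)
for c,r in ((a,(320,87)),(b,(318,136))):
    for z in (30,42):
        p=wonz(c,r,z)[0,:2]; print("origin from headback",z,p-26*u)
for c,r in ((a,(319.5,33)),(b,(317.5,64))):
    p=wonz(c,r,42)[0,:2]; print("origin from lens",p-76*u)
for c,rows in ((a,[45,55,65]),(b,[80,90,100,110])):
    E=edges(c,rows); P=[wonz(c,[[l,r],[h,r]],21).mean(0) for r,l,h in E]; print(np.array(P).round(1), [(l,h) for _,l,h in E])
E=edges(b,[145,160,175,190]);print([wonz(b,[[l,r],[h,r]],30).mean(0).round(1) for r,l,h in E],E)
E
```

```text
button (array([594.55155941, 195.46685576,  31.09142718]), np.float64(0.24415154701439618))
step (array([586.20632623, 184.29958612,  26.29361743]), np.float64(0.2333955306087882))
ring (array([654.35583905, 270.81146876,  43.40694575]), np.float64(0.5190135004878974))
band3 (array([630.29129129, 240.1116725 ,  43.29976584]), np.float64(0.4278818396367253))
origin from step [611.14326563 215.77638576]
origin from step [611.41287627 216.45253625]
origin from headback 30 [611.28844222 216.50101592]
origin from headback 42 [610.20905802 215.03318994]
origin from headback 30 [611.287013   215.90565376]
origin from headback 42 [611.2362982  215.64059348]
origin from lens [610.41908238 215.34761678]
origin from lens [610.86737184 215.09398802]
[[653.8 270.8  21. ]
 [647.5 263.   21. ]
 [641.3 255.2  21. ]] [(np.float64(296.5), np.float64(342.5)), (np.float64(296.5), np.float64(342.5)), (np.float64(296.5), np.float64(342.5))]
[[653.1 269.3  21. ]
 [648.4 263.4  21. ]
 [643.5 257.8  21. ]
 [640.6 250.7  21. ]] [(np.float64(287.5), np.float64(347.5)), (np.float64(287.5), np.float64(347.5)), (np.float64(286.5), np.float64(347.5)), (np.float64(286.5), np.float64(353.5))]
[array([624.9, 230.5,  30. ]), array([619.1, 221.5,  30. ]), array([612.1, 213.4,  30. ]), array([606. , 204.5,  30. ])] [(145, np.float64(281.5), np.float64(359.5)), (160, np.float64(283.5), np.float64(360.5)), (175, np.float64(284.5), np.float64(358.5)), (190, np.float64(288.5), np.float64(356.5))]
```

Both views agree: button top is at z 31 and head top at z 43, as they should be. The balance point is about (611.0, 215.7) and the scope yaw is about 51.8°. Now I'll approach from above and close.

>>> apply_moves([
  [0.6, 0.8, -0.5],
  [1.14, 1.56, -1],
  [1.14, 1.56, -1.8],
  [1.14, 1.56, -2.6],
  [1.14, 1.56, -3.4],
  [1.14, 1.56, -4],
  [1.14, 1.56, -4.4],
  [1.14, 1.56, -4.65],
  [1.14, 1.56, -4.65],
  [1.14, 1.56, -4.65],
], yaw=[0.07, 0.07, 0.07, 0.07, 0.07, 0.07, 0.07, 0.07, 0.07, 0.07], jaw=[-1, -1, -1, -1, -1, -1, -1, -1, -1, -1])

```text
t: 4.5
eef_pos: [611.2, 215.7, 4.9]
tcp_rot: [2.571, 1.569, 0.333]
ft_force: [1.4, -0.6, 0.7]
opening: 1.004
```

```bash
python3 - <<'E'
from h import *
c=wcam();save(c,"w3.png"); np.save("w3.npy",c,allow_pickle=True)
t=env.read_camera("top");save(t,"t3.png",(180,170,160,120),5)
s=env.state();print(s["t"],s["eef_pos"],R.from_euler("xyz",s["tcp_rot"]).as_matrix()[:,1],s["ft_force"])
E
```

```text
4.6 [611.14920796 215.70379346   4.9477058 ] [ 0.78567677 -0.6186364   0.00100971] [ 0.81011967 -0.5008886   0.72153865]
```

View pics/w3.png

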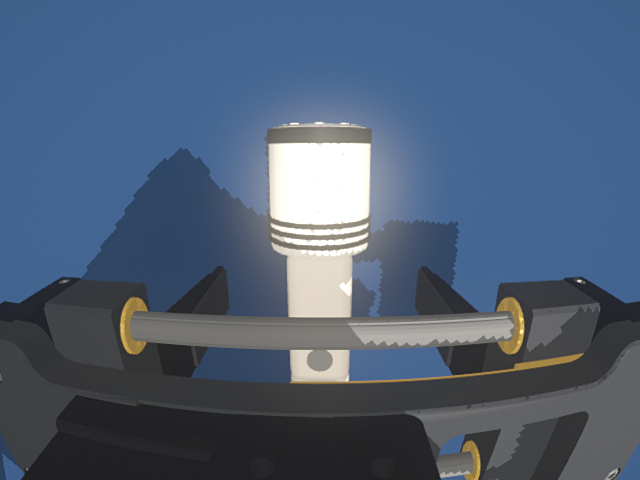

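The scope is centred between the fingers, with the head back edge at row 253 and the button at (320,360). I'll close, then lift gently by 25 mm to check that it stays level.

>>> apply_moves([
  [0, 0, 0],
  [0, 0, 0],
  [0, 0, 0],
  [0, 0, 0],
  [0, 0, 0],
  [0, 0, 0],
  [0, 0, 0],
  [0, 0, 0],
  [0, 0, 0.3],
  [0, 0, 0.6],
  [0, 0, 0.8],
  [0, 0, 0.8],
  [0, 0, 0.8],
], yaw=[0, 0, 0, 0, 0, 0, 0, 0, 0, 0, 0, 0, 0], jaw=[0, 1, 1, 1, 1, 1, 1, 1, 1, 1, 1, 1, 1])

```text
t: 6.22
eef_pos: [611.0, 215.7, 24.8]
tcp_rot: [2.581, 1.569, 0.344]
ft_force: [0.5, -0.4, -5.1]
opening: 0.296
```

```bash
python3 - <<'E'
from h import *
c=wcam();save(c,"w4.png"); np.save("w4.npy",c,allow_pickle=True)
s=env.state();print(s["t"],s["eef_pos"],R.from_euler("xyz",s["tcp_rot"]).as_matrix()[:,1],s["ft_force"],s["moment"],s["opening"])
E
```

```text
6.275 [610.9999081  215.65234453  24.73129256] [ 7.85654386e-01 -6.18665181e-01  7.61789858e-04] [-0.45313346  0.26083495 -4.93469622] [-0.09598793  0.15884409  0.0201734 ] 0.2923120742372564
```

View pics/w4.png

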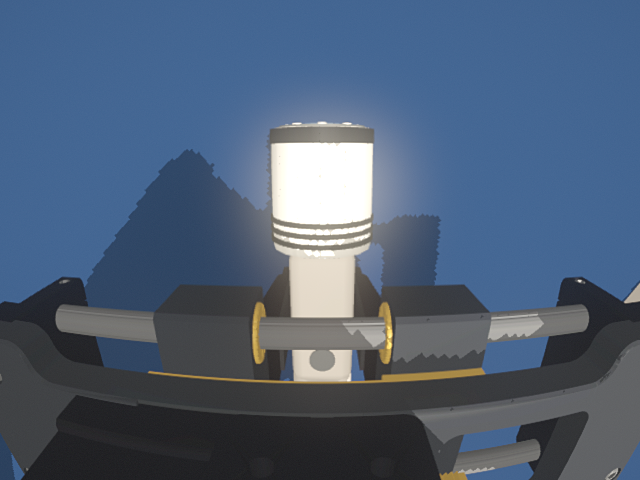

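Held level: the picture hardly changed and the full weight of about 5 N is on the wrist. Next I'll lift and carry it to a viewing place beside the cradle.

>>> apply_moves([
  [0, 0, 1.2],
  [0, 0, 2.8],
  [0, 0, 4.6],
  [0, 0, 6.2],
  [-0.15, -0.35, 6.2],
  [-0.5, -1.2, 6.2],
  [-1, -2.4, 6.2],
  [-1.6, -3.8, 6.2],
  [-2.2, -5.2, 6.2],
  [-2.8, -6.6, 6.2],
  [-3.4, -8, 6.2],
  [-4, -9.3, 6.2],
  [-4.6, -10.7, 6.2],
  [-5.2, -12.1, 6.2],
  [-5.8, -13.5, 6.2],
  [-6.4, -14.9, 6.2],
  [-6.9, -16.1, 6.2],
  [-7.3, -17, 6.2],
  [-7.44, -17.3, 6.2],
  [-7.44, -17.3, 6.2],
], yaw=[0, 0, 0, 0, -0.1, -0.3, -0.6, -0.9, -1.2, -1.6, -1.9, -2.2, -2.6, -2.9, -3.2, -3.5, -3.8, -4, -4.13, -4.13], jaw=[1, 1, 1, 1, 1, 1, 1, 1, 1, 1, 1, 1, 1, 1, 1, 1, 1, 1, 1, 1])

```text
t: 8.78
eef_pos: [424.4, -216.7, 178.9]
tcp_rot: [-2.288, 1.57, 1.324]
ft_force: [1.0, 0.0, -4.9]
opening: 0.292
```

```bash
python3 - <<'E'
from h import *
c=wcam();save(c,"w5.png"); np.save("w5.npy",c,allow_pickle=True)
s=env.state();print(s["t"],s["eef_pos"],R.from_euler("xyz",s["tcp_rot"]).as_matrix()[:,1],s["ft_force"],s["joints"])
E
```

```text
8.825 [ 424.73471724 -216.37074515  179.10295064] [ 4.53928857e-01 -8.91037881e-01 -2.96565519e-04] [ 0.13197213 -0.21798433 -4.77523688] [-6.10362519e-01  3.28124061e-01  1.95491568e+00  1.16636949e-03
  8.58419237e-01  4.88501873e-01]
```

View pics/w5.png

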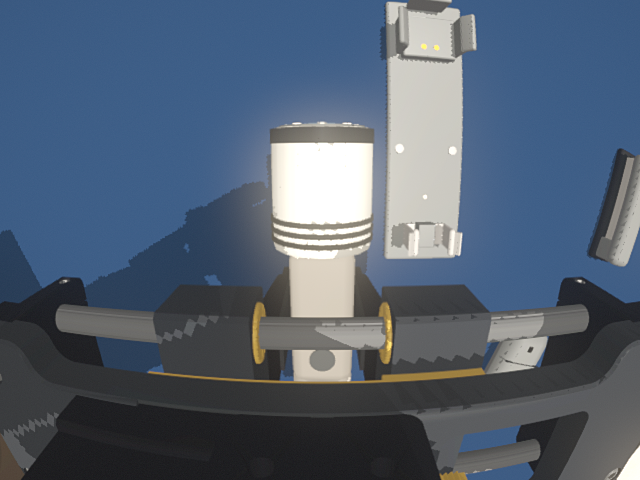

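The wrist view shows the whole cradle: nose stop at about (428,3), gold contacts at (424,47) and (436,48), dots at (400,149) and (453,151), clip at about (428,238). I'll take a second view from nearer.

>>> apply_moves([
  [0.6, 0.3, -0.7],
  [1.2, 0.6, -1.4],
  [1.8, 0.9, -2],
  [1.8, 0.9, -2],
  [1.8, 0.9, -2],
], yaw=[0, 0, 0, 0, 0], jaw=[1, 1, 1, 1, 1])

```text
t: 9.45
eef_pos: [469.7, -193.6, 129.2]
tcp_rot: [-2.483, 1.57, 1.131]
ft_force: [0.1, 0.7, -4.3]
opening: 0.296
```

```bash
python3 - <<'E'
from h import *
c=wcam();save(c,"w6.png"); np.save("w6.npy",c,allow_pickle=True)
a=np.load("w5.npy",allow_pickle=True).item()
save(a,"z5.png",(375,0,110,275),2.18);
x=cv2.resize(a["frame"][0:270,375:485,::-1],None,fx=2.2,fy=2.2,interpolation=2);y=cv2.resize(c["frame"][0:400:,380:540,::-1],None,fx=2.2,fy=2.2,interpolation=2)[:594]
cv2.imwrite("pics/z6.png",np.hstack([x,y]))
s=env.state();print(s["t"],s["eef_pos"],R.from_euler("xyz",s["tcp_rot"]).as_matrix()[:,1],s["ft_force"])
E
```

```text
9.5 [ 469.66393388 -193.82558478  129.46103929] [ 4.54172180e-01 -8.90913930e-01 -2.63191612e-05] [ 0.2831188   0.55331461 -4.96620297]
```

View pics/z6.png

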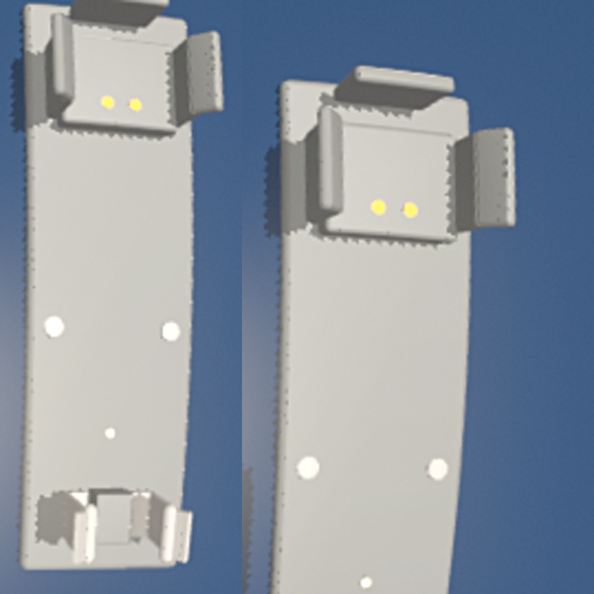

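View pics/w6.png

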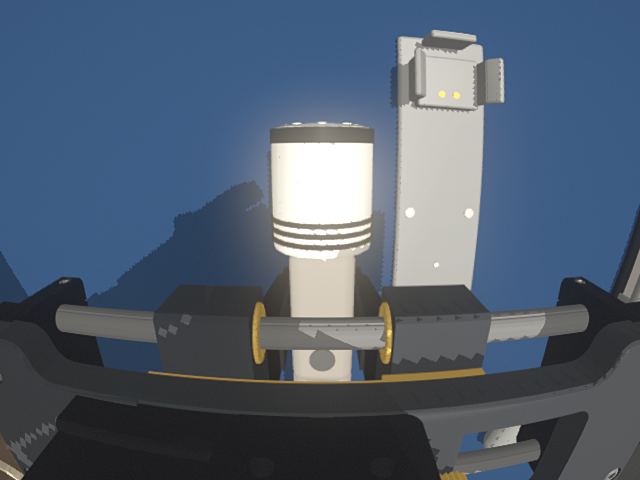

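```bash
cat > cr.py <<'E'
from h import *
a=np.load("w5.npy",allow_pickle=True).item();b=np.load("w6.npy",allow_pickle=True).item()
L=lambda x,y:np.array([375+x/2.2,y/2.2]);Q=lambda x,y:np.array([380+(x-242)/2.2,y/2.2])
E
python3 - <<'E'
from cr import *
def centroid(c,p,w=6,f=None):
    x,y=np.round(p).astype(int);I=c["frame"][y-w:y+w+1,x-w:x+w+1].astype(float)
    g=f(I); g=np.clip(g-np.median(g)-12,0,None); Y,X=np.mgrid[y-w:y+w+1,x-w:x+w+1]
    return np.array([(X*g).sum(),(Y*g).sum()])/g.sum()
gold=lambda I:I[...,0]-I[...,2]; wh=lambda I:I.sum(2)/3
P={}
for n,p,q,f,w in [("gold1",(108,102),(378,207),gold,5),("gold2",(136,104.5),(410,210),gold,5),("white1",(54,326),(308,467),wh,6),("white2",(171,331),(438,469),wh,6),("small",(110,433),(366,582),wh,4)]:
    u=centroid(a,L(*p),w,f);v=centroid(b,Q(*q),w,f)
    P[n],g=tri(wray(a,u),wray(b,v)); print(n,L(*p).round(1),u.round(1),Q(*q).round(1),v.round(1),P[n].round(1),round(g,2))
gm=(P["gold1"]+P["gold2"])/2;wm=(P["white1"]+P["white2"])/2
for x in (P["gold2"]-P["gold1"],P["white2"]-P["white1"],gm-wm,gm-P["small"]): print(np.linalg.norm(x).round(1),np.degrees(np.arctan2(x[1],x[0])).round(2))
# plate edges at z 8, both images, by luminance threshold vs blue
for nm,c,rows,cols in (("w5",a,[80,100,120,130,170,190],(375,475)),("w6",b,[130,150,170,190,230,250],(380,500))):
    for r in rows:
        I=c["frame"][r].astype(int); m=(I[:,0]-I[:,2])>-25; m[:cols[0]]=0;m[cols[1]:]=0; xs=np.where(m)[0]
        e=wonz(c,[[xs[0]-.5,r],[xs[-1]+.5,r]],8)
        print(nm,r,xs[0],xs[-1],e[:,:2].round(1).tolist(),e.mean(0)[:2].round(1),np.linalg.norm(e[1]-e[0]).round(1))
E
```

```text
gold1 [424.1  46.4] [423.5  46. ] [441.8  94.1] [441.6  93.7] [ 610.3 -225.1   22.9] 0.03
gold2 [436.8  47.5] [436.1  47.2] [456.4  95.5] [456.1  95. ] [ 615.7 -235.7   23. ] 0.07
white1 [399.5 148.2] [399.2 147.9] [410.  212.3] [409.7 212. ] [ 516.4 -250.6    9.7] 0.03
white2 [452.7 150.5] [452.2 150.2] [469.1 213.2] [468.7 212.7] [ 540.3 -297.2    9. ] 0.02
small [425.  196.8] [424.6 196.4] [436.4 264.5] [435.9 264.4] [ 488.2 -294.3    9.8] 0.01
11.9 -63.0
52.4 -62.93
96.1 27.21
140.8 27.12
w5 80 387 462 [[567.5, -211.2], [606.5, -275.1]] [ 587.  -243.2] 74.9
w5 100 387 462 [[550.6, -219.8], [588.8, -284.0]] [ 569.7 -251.9] 74.7
w5 120 387 462 [[533.9, -228.4], [571.5, -293.0]] [ 552.7 -260.7] 74.8
w5 130 386 462 [[525.1, -231.8], [562.9, -297.5]] [ 544.  -264.7] 75.8
w5 170 375 460 [[487.3, -240.1], [528.1, -314.5]] [ 507.7 -277.3] 84.8
w5 190 375 460 [[470.8, -249.0], [511.2, -324.3]] [ 491.  -286.6] 85.5
w6 130 397 483 [[569.3, -209.7], [607.4, -274.5]] [ 588.4 -242.1] 75.2
w6 150 397 482 [[555.2, -217.2], [592.3, -281.8]] [ 573.7 -249.5] 74.6
w6 170 395 481 [[540.3, -223.3], [577.2, -289.4]] [ 558.8 -256.4] 75.7
w6 190 395 480 [[526.2, -231.1], [562.2, -297.3]] [ 544.2 -264.2] 75.4
w6 230 380 477 [[491.7, -236.1], [531.4, -313.3]] [ 511.5 -274.7] 86.8
w6 250 380 475 [[476.8, -244.4], [515.5, -321.5]] [ 496.2 -283. ] 86.2
```

```bash
python3 - <<'E'
from cr import *
th=np.radians(27.1);u=np.array([np.cos(th),np.sin(th)]);n=np.array([-u[1],u[0]])
O=np.array([576.5,-248.8])
def co(p): p=np.asarray(p)[:2]-O; return (round(p@u,1),round(p@n,1))
for nm,p in dict(gm=(613.0,-230.4),wm=(528.35,-273.9),sm=(488.2,-294.3),e1=(587,-243.2),e2=(569.7,-251.9),e3=(588.4,-242.1),e4=(573.7,-249.5)).items(): print(nm,co(p))
print("saddle rear L",[co(p) for p in wonz(a,[L(66,123),L(174,131)],22)])
print("saddle rear R",[co(p) for p in wonz(b,[Q(327,233),Q(450,240)],22)])
print("plate tail z8",[co(p) for p in wonz(a,[L(28,567),L(175,567)],8)], "z0",[co(p) for p in wonz(a,[L(28,567),L(175,567)],0)])
print("plate nose R z8",[co(p) for p in wonz(b,[Q(290,81),Q(462,97)],8)],"L",[co(p) for p in wonz(a,[L(30,4),L(180,18)],8)])
print("nose stop top R z38",[co(p) for p in wonz(b,[Q(352,88),Q(452,92),Q(360,66),Q(452,79)],38)])
print("cheek L inner-top z52 R",[co(p) for p in wonz(b,[Q(342,112),Q(342,212),Q(478,130),Q(478,224)],52)])
print("clip rest L z22",[co(p) for p in wonz(a,[L(97,493),L(130,493),L(97,542),L(130,542)],22)])
print("clip jaws top z51 L",[co(p) for p in wonz(a,[L(75,514),L(75,560),L(190,514),L(188,562)],51)])
E
```

```text
gm (np.float64(40.9), np.float64(-0.2))
wm (np.float64(-54.3), np.float64(-0.4))
sm (np.float64(-99.3), np.float64(-0.3))
e1 (np.float64(11.9), np.float64(0.2))
e2 (np.float64(-7.5), np.float64(0.3))
e3 (np.float64(13.6), np.float64(0.5))
e4 (np.float64(-2.8), np.float64(0.7))
saddle rear L [(np.float64(30.2), np.float64(22.9)), (np.float64(30.9), np.float64(-23.7))]
saddle rear R [(np.float64(30.2), np.float64(23.8)), (np.float64(31.1), np.float64(-22.4))]
plate tail z8 [(np.float64(-160.4), np.float64(32.9)), (np.float64(-161.3), np.float64(-36.8))] z0 [(np.float64(-162.9), np.float64(31.4)), (np.float64(-163.8), np.float64(-39.9))]
plate nose R z8 [(np.float64(88.6), np.float64(33.3)), (np.float64(89.8), np.float64(-34.6))] L [(np.float64(88.3), np.float64(33.9)), (np.float64(89.2), np.float64(-34.1))]
nose stop top R z38 [(np.float64(78.9), np.float64(18.8)), (np.float64(81.9), np.float64(-17.4)), (np.float64(87.2), np.float64(15.7)), (np.float64(86.8), np.float64(-17.6))]
cheek L inner-top z52 R [(np.float64(66.3), np.float64(26.4)), (np.float64(33.9), np.float64(26.8)), (np.float64(65.7), np.float64(-20.2)), (np.float64(34.0), np.float64(-19.7))]
clip rest L z22 [(np.float64(-123.6), np.float64(7.1)), (np.float64(-123.5), np.float64(-7.6)), (np.float64(-145.0), np.float64(5.8)), (np.float64(-145.1), np.float64(-9.2))]
clip jaws top z51 L [(np.float64(-125.4), np.float64(23.3)), (np.float64(-143.9), np.float64(22.2)), (np.float64(-125.5), np.float64(-24.4)), (np.float64(-145.4), np.float64(-25.6))]
```

```bash
python3 - <<'E'
from h import *
b=np.load("w6.npy",allow_pickle=True).item()
pr=lambda r0,r1:print(r0,b["frame"][r0:r1,317:328].astype(int).mean(1).mean(1).astype(int).tolist())
pr(118,148);pr(212,262)
s=np.array([469.66,-193.83]);z0=129.46-4.95
y=np.array([.4542,-.8909]);f=np.array([.8909,.4542])
def g(px,z): p=wonz(b,px,z)[0,:2]-s; return round(p@f,1),round(p@y,1)
for r in (130,142,150,160,180,200,270,280):
    I=b["frame"][r,:,0].astype(int); xs=[x for x in range(255,390) if I[x]>I[240]+40] if r>145 else []
    if xs: print(r,xs[0],xs[-1],g((xs[0]-.5,r),z0+(21 if r<240 else 30)),g((xs[-1]+.5,r),z0+(21 if r<240 else 30)))
np.save("/tmp/x.npy",[0])
for n,r,z in (("ring",142.5,43),("band3",243,43),("lens top",124,42)): print(n,g((322,r),z0+z))
E
```

```text
118 [123, 122, 122, 150, 203, 218, 182, 180, 163, 123, 121, 124, 125, 126, 127, 128, 129, 129, 130, 131, 132, 132, 132, 125, 164, 251, 255, 255, 255, 255]
212 [255, 255, 255, 255, 255, 255, 255, 255, 255, 255, 255, 251, 187, 136, 136, 136, 136, 192, 245, 254, 253, 249, 236, 147, 127, 131, 125, 146, 241, 255, 255, 254, 247, 181, 125, 123, 122, 124, 189, 244, 255, 255, 255, 255, 255, 254, 253, 225, 214, 207]
150 270 376 (np.float64(67.4), np.float64(-21.1)) (np.float64(67.4), np.float64(23.5))
160 271 377 (np.float64(63.2), np.float64(-20.8)) (np.float64(63.2), np.float64(24.0))
180 271 380 (np.float64(54.7), np.float64(-20.9)) (np.float64(54.8), np.float64(25.4))
200 272 389 (np.float64(46.2), np.float64(-20.7)) (np.float64(46.3), np.float64(29.6))
270 289 363 (np.float64(18.0), np.float64(-13.2)) (np.float64(18.0), np.float64(18.2))
280 289 355 (np.float64(13.5), np.float64(-13.4)) (np.float64(13.5), np.float64(14.9))
ring (np.float64(70.3), np.float64(0.8))
band3 (np.float64(33.3), np.float64(0.8))
lens top (np.float64(77.0), np.float64(0.8))
```

Contacts are at z 23 and the plate at z 9, which matches. The cradle origin is about (576.9,-248.7), yaw 27.1°. The held scope's features sit within 0.5 mm of where they should be in the tool. Next I'll move over the cradle and down to 60 mm clearance.

>>> apply_moves([
  [0.3, -0.15, 0],
  [0.9, -0.45, 0],
  [1.6, -0.8, 0],
  [2.3, -1.15, 0],
  [3, -1.5, 0],
  [3.6, -1.85, 0],
  [4.1, -2.1, 0],
  [4.29, -2.19, 0],
  [4.29, -2.19, -0.5],
  [4.29, -2.19, -1.2],
  [4.29, -2.19, -1.9],
  [4.29, -2.19, -2.4],
  [4.29, -2.19, -2.6],
  [4.29, -2.19, -2.6],
  [4.29, -2.19, -2.6],
], yaw=[0, 0, 0, 0, 0, 0, 0, 0, 0, 0, 0, 0, 0, 0, 0], jaw=[1, 1, 1, 1, 1, 1, 1, 1, 1, 1, 1, 1, 1, 1, 1])

```text
t: 11.38
eef_pos: [577.2, -248.7, 65.0]
tcp_rot: [2.688, 1.569, 0.017]
ft_force: [0.4, -0.9, -4.7]
opening: 0.289
```

```bash
python3 - <<'E'
from h import *
c=wcam();save(c,"w7.png"); np.save("w7.npy",c,allow_pickle=True)
t=env.read_camera("scene");save(t,"s7.png",(170,180,120,100),5)
s=env.state();print(s["t"],s["eef_pos"],R.from_euler("xyz",s["tcp_rot"]).as_matrix()[:,1],s["ft_force"],s["moment"])
E
```

```text
11.475 [ 577.13903515 -248.68922014   65.01157923] [ 4.54156988e-01 -8.90921369e-01  7.38273197e-04] [-0.28168455 -0.29082157 -4.82608231] [-0.09485496  0.1968446   0.02732942]
```

View pics/w7.png

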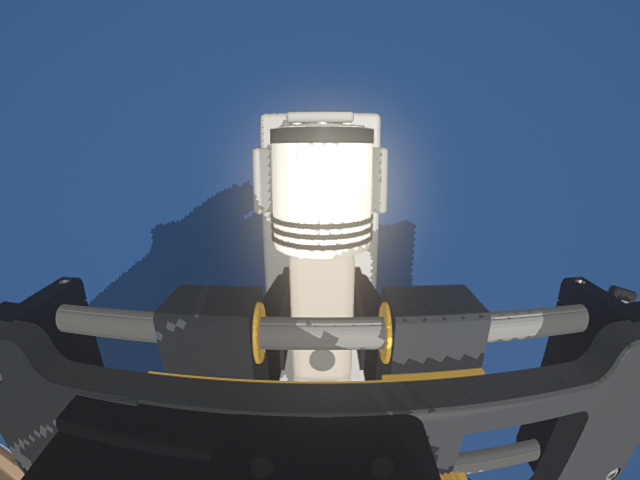

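View pics/s7.png

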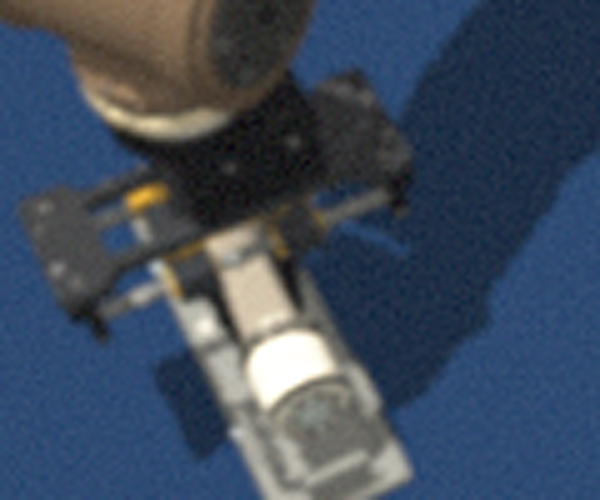

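The head sits centred between the cheeks to about 0.8 mm to the right (cheeks at columns 253 and 387, head 270–373). I'll correct this and go down slowly.

>>> apply_moves([
  [-0.01, 0.02, -0.2],
  [-0.01, 0.02, -0.5],
  [-0.01, 0.02, -0.8],
  [-0.01, 0.02, -0.95],
  [-0.01, 0.02, -1.05],
  [-0.01, 0.02, -1.1],
  [-0.01, 0.02, -1.15],
  [-0.01, 0.02, -1.2],
  [-0.01, 0.02, -1.2],
], yaw=[0, 0, 0, 0, 0, 0, 0, 0, 0], jaw=[1, 1, 1, 1, 1, 1, 1, 1, 1])

```text
t: 12.6
eef_pos: [577.1, -248.2, 35.1]
tcp_rot: [2.613, 1.569, -0.057]
ft_force: [1.8, 0.3, -2.4]
opening: 0.294
```

```bash
python3 - <<'E'
from h import *
s=env.state();print(s["t"],s["eef_pos"],s["ft_force"],s["moment"])
c=wcam();save(c,"w8.png"); np.save("w8.npy",c,allow_pickle=True)
E
```

```text
12.6 [ 577.07153718 -248.19362973   35.08209782] [ 1.81607253  0.28781775 -2.43453478] [-0.13345724  0.17959257  0.02400743]
```

View pics/w8.png

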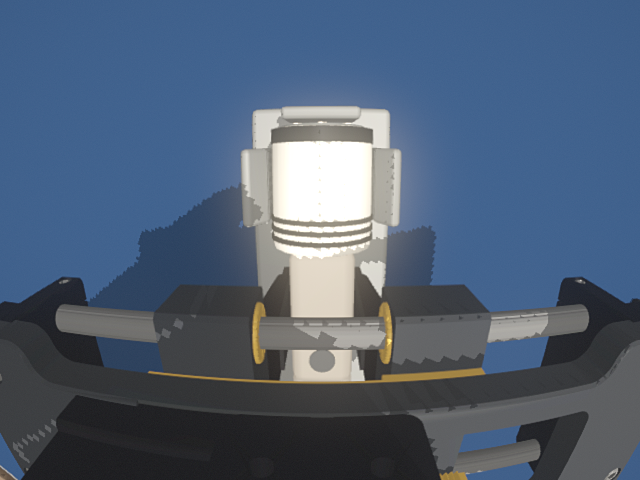

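The handle has just touched the lips, as the wrist force fell to 2.4 N. I'll lower another 4 mm slowly so that the head reaches the saddle.

>>> apply_moves([
  [0, 0, -0.05],
  [0, 0, -0.09],
  [0, 0, -0.13],
  [0, 0, -0.16],
  [0, 0, -0.16],
], yaw=[0, 0, 0, 0, 0], jaw=[1, 1, 1, 1, 1])

```text
t: 13.28
eef_pos: [577.1, -248.2, 31.4]
tcp_rot: [2.572, 1.569, -0.098]
ft_force: [-0.5, 0.6, 3.7]
opening: 0.294
```

```bash
python3 - <<'E'
from h import *
s=env.state();print(s["t"],s["eef_pos"],s["ft_force"],s["moment"])
c=wcam();np.save("w9.npy",c,allow_pickle=True);save(c,"w9.png",(220,90,200,300),2)
E
```

```text
13.275 [ 577.07568316 -248.22210268   31.43433008] [-0.46759788  0.63245516  3.71438072] [0.04353662 0.42349263 0.0503691 ]
```

View pics/w9.png

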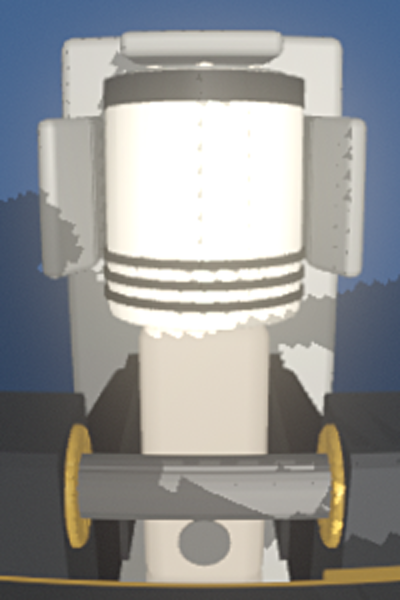

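>>> apply_moves([
  [0, 0, -0.04],
  [0, 0, -0.08],
  [0, 0, -0.1],
  [0, 0, -0.1],
], yaw=[0, 0, 0, 0], jaw=[1, 1, 1, 1])

```text
t: 13.82
eef_pos: [577.0, -248.3, 30.9]
tcp_rot: [2.471, 1.568, -0.199]
ft_force: [-8.0, 2.9, 22.0]
opening: 0.291
```

```bash
python3 - <<'E'
from h import *
s=env.state();print(s["t"],s["eef_pos"],s["ft_force"],s["moment"])
c=wcam();np.save("w10.npy",c,allow_pickle=True);save(c,"w10.png",(220,90,200,300),2)
p=lambda c:print(c["frame"][118:150,312:332].mean((1,2)).astype(int).tolist())
for n in (8,9,10): p(np.load(f"w{n}.npy",allow_pickle=True).item())
E
```

```text
13.825 [ 577.04157232 -248.27997382   30.86433324] [-8.00890735  2.92159198 22.04007204] [0.67806115 1.25052223 0.1181744 ]
[145, 123, 125, 151, 185, 188, 183, 156, 128, 128, 130, 131, 131, 132, 132, 134, 136, 136, 137, 138, 138, 136, 142, 212, 245, 251, 253, 254, 255, 255, 255, 255]
[128, 123, 127, 154, 192, 188, 175, 128, 125, 128, 128, 128, 131, 132, 133, 134, 135, 135, 135, 137, 135, 134, 193, 247, 253, 255, 255, 255, 255, 255, 255, 254]
[124, 123, 126, 158, 198, 190, 183, 130, 125, 128, 128, 130, 132, 133, 134, 135, 135, 136, 137, 138, 136, 130, 173, 251, 254, 255, 255, 255, 255, 255, 255, 255]
```

View pics/w10.png

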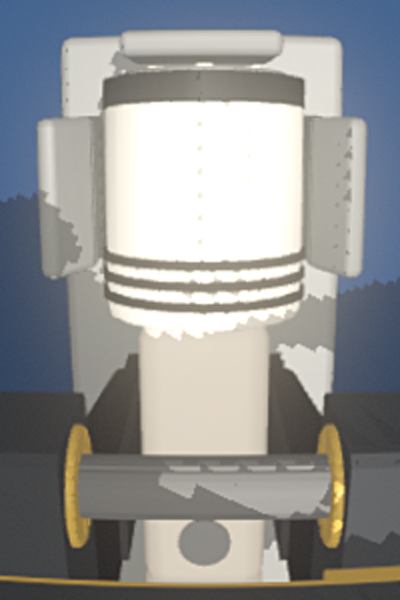

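Head on the saddle and tail on the lips: the force rose to 22 N and the height stopped at 30.9 mm. I'll ease off, then release.

>>> apply_moves([
  [0, 0, 0.02],
  [0, 0, 0.02],
  [0, 0, 0.02],
  [0, 0, 0.02],
  [0, 0, 0.02],
  [0, 0, 0.02],
  [0, 0, 0.02],
  [0, 0, 0.02],
  [0, 0, 0.02],
], yaw=[0, 0, 0, 0, 0, 0, 0, 0, 0], jaw=[1, 0.3, 0.2, 0, -0.3, -0.6, -1, -1, -1])

```text
t: 15.0
eef_pos: [577.0, -248.3, 31.4]
tcp_rot: [2.453, 1.568, -0.217]
ft_force: [-0.0, -0.5, -0.7]
opening: 0.965
```

```bash
python3 - <<'E'
from h import *
s=env.state();print(s["t"],s["eef_pos"],s["ft_force"],s["opening"])
c=wcam();np.save("w11.npy",c,allow_pickle=True);save(c,"w11.png")
E
```

```text
15.0 [ 577.03837692 -248.31188624   31.38116262] [-0.00420505 -0.46769497 -0.73260098] 0.9652931983895828
```

View pics/w11.png

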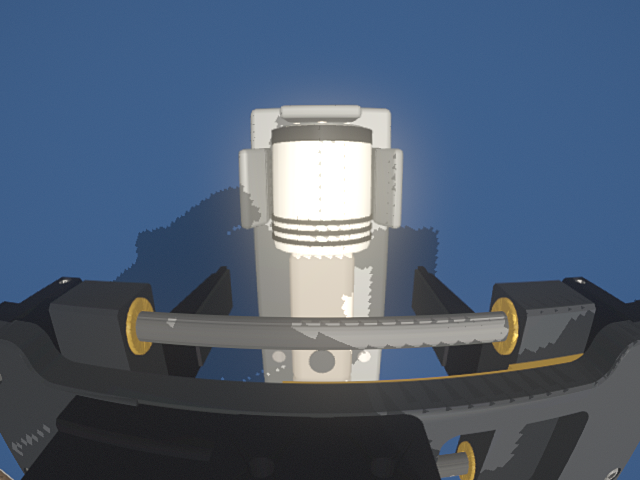

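Released; head between the cheeks (rows 125–250), lens under the nose stop. Next I'll rise, move back over the tail, shut the fingers and look.

>>> apply_moves([
  [0, 0, 0.8],
  [0, 0, 2],
  [0, 0, 3.4],
  [-0.8, -0.4, 4.6],
  [-1.8, -0.9, 5],
  [-2.8, -1.4, 5],
  [-3.8, -2, 5],
  [-4.8, -2.5, 5],
  [-5.8, -3, 5],
  [-6.2, -3.2, 5],
  [-6.2, -3.2, 5],
  [-6.2, -3.2, 5],
], yaw=[0, 0, 0, 0, 0, 0, 0, 0, 0, 0, 0, 0], jaw=[-1, -1, -1, 0, 1, 1, 1, 1, 1, 1, 1, 1])

```text
t: 16.55
eef_pos: [422.7, -328.1, 156.4]
tcp_rot: [2.45, 1.567, -0.22]
ft_force: [-1.0, 0.0, -0.1]
opening: 0.109
```

```bash
python3 - <<'E'
from h import *
s=env.state();print(s["t"],s["eef_pos"],s["ft_force"],s["opening"])
c=wcam();np.save("w12.npy",c,allow_pickle=True);save(c,"w12.png")
E
```

```text
16.55 [ 422.69693783 -328.05437612  156.38487726] [-1.00330034  0.02722506 -0.1184956 ] 0.10946445892946711
```

View pics/w12.png

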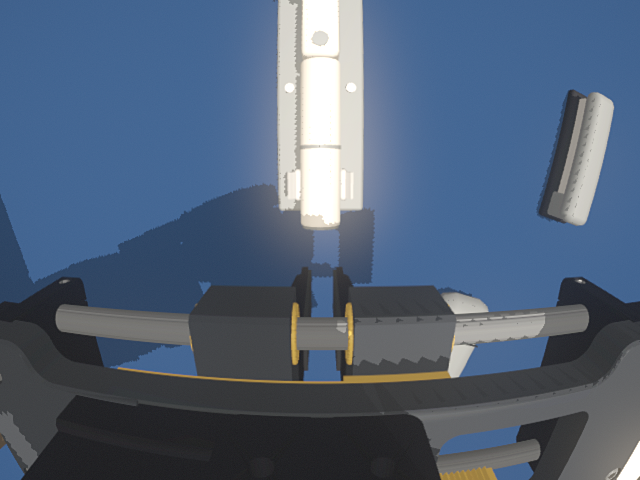

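The handle (column 321) lies centred between the clip jaws (columns about 294 and 347, row 185). Now I'll go over the tail point and press straight down.

>>> apply_moves([
  [0.6, 0.3, -0.5],
  [1.2, 0.6, -1.2],
  [1.36, 0.73, -2],
  [1.36, 0.73, -2.8],
  [1.36, 0.73, -3.3],
  [1.36, 0.73, -3.54],
  [1.36, 0.73, -3.54],
  [1.36, 0.73, -3.54],
], yaw=[0, 0, 0, 0, 0, 0, 0, 0], jaw=[1, 1, 1, 1, 1, 1, 1, 1])

```text
t: 17.6
eef_pos: [457.0, -309.9, 68.4]
tcp_rot: [2.349, 1.567, -0.32]
ft_force: [-0.7, 0.0, 0.2]
opening: 0.0
```

>>> apply_moves([
  [0, 0, -0.1],
  [0, 0, -0.2],
  [0, 0, -0.3],
  [0, 0, -0.4],
  [0, 0, -0.4],
], yaw=[0, 0, 0, 0, 0], jaw=[1, 1, 1, 1, 1])

```text
t: 18.23
eef_pos: [457.0, -310.2, 58.6]
tcp_rot: [2.261, 1.566, -0.408]
ft_force: [-0.2, -1.8, 3.4]
opening: 0.008
```

>>> apply_moves([
  [0, 0, -0.1],
  [0, 0, -0.2],
  [0, 0, -0.26],
  [0, 0, -0.3],
  [0, 0, -0.3],
], yaw=[0, 0, 0, 0, 0], jaw=[1, 1, 1, 1, 1])

```text
t: 18.85
eef_pos: [457.2, -310.6, 52.0]
tcp_rot: [2.154, 1.565, -0.515]
ft_force: [-4.4, -0.0, 13.7]
opening: 0.005
```

>>> apply_moves([
  [0, 0, -0.05],
  [0, 0, -0.1],
  [0, 0, -0.1],
], yaw=[0, 0, 0], jaw=[1, 1, 1])

```text
t: 19.23
eef_pos: [457.7, -311.7, 51.8]
tcp_rot: [2.017, 1.561, -0.652]
ft_force: [-7.5, -1.1, 30.2]
opening: 0.006
```

Stiff at 51.8 mm with 30 N, so the handle is home on its rest. I'll lift off, back away and look.

>>> apply_moves([
  [0, 0, 0.2],
  [0, 0, 0.8],
  [0, 0, 2],
  [0, 0, 3.2],
  [-0.8, -0.3, 4.2],
  [-1.4, -0.7, 4.2],
  [-1.4, -0.7, 4.2],
  [-1.4, -0.7, 4.2],
], yaw=[0, 0, 0, 0, 0, 0, 0, 0], jaw=[1, 1, 1, 1, 1, 1, 1, 1])

```text
t: 20.23
eef_pos: [422.7, -329.0, 156.0]
tcp_rot: [2.057, 1.563, -0.613]
ft_force: [-0.6, 0.6, -0.1]
opening: 0.002
```

```bash
python3 - <<'E'
from h import *
s=env.state();print(s["t"],s["eef_pos"],s["ft_force"],s["opening"])
c=wcam();np.save("w13.npy",c,allow_pickle=True);save(c,"w13.png")
E
```

```text
20.225 [ 422.71306518 -328.98173796  155.95412155] [-0.57982179  0.5877727  -0.14508125] 0.0015327297292556412
```

View pics/w13.png

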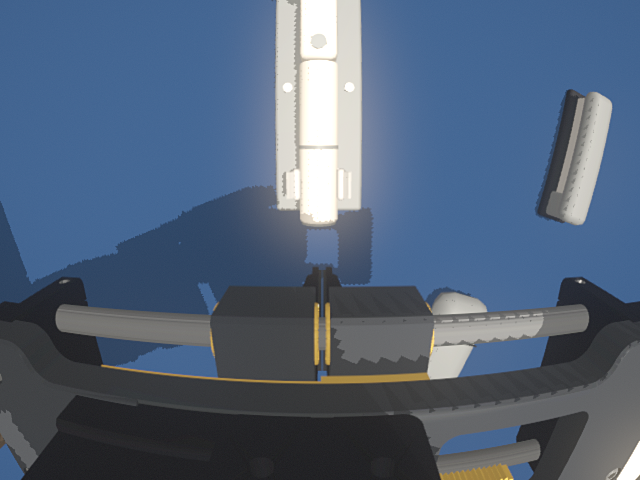

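The handle now looks narrower (302–337 px against 302–340 before), so it is lower, and the clip jaws have closed. I'll check its length position and height from two more views.

>>> apply_moves([
  [-0.3, 0.5, 0.6],
  [-0.7, 1.2, 1],
  [-0.9, 1.7, 1],
  [-0.9, 1.7, 1],
  [-0.9, 1.7, 1],
], yaw=[0, 0, 0, 0, 0], jaw=[1, 1, 1, 1, 1])

```text
t: 20.9
eef_pos: [400.6, -286.5, 180.9]
tcp_rot: [2.051, 1.563, -0.618]
ft_force: [-0.5, -0.3, -0.1]
opening: 0.0
```

```bash
python3 - <<'E'
from h import *
c=wcam();np.save("w14.npy",c,allow_pickle=True);save(c,"w14.png",(320,0,200,260),2.3)
E
```

>>> apply_moves([
  [0.8, 0.4, 0],
  [1.8, 0.9, -0.5],
  [2.8, 1.4, -1],
  [3.4, 1.7, -1.2],
  [3.4, 1.7, -1.2],
  [3.4, 1.7, -1.2],
], yaw=[0, 0, 0, 0, 0, 0], jaw=[1, 1, 1, 1, 1, 1])

```text
t: 21.7
eef_pos: [485.2, -244.6, 151.0]
tcp_rot: [2.036, 1.563, -0.634]
ft_force: [0.5, 0.3, -0.5]
opening: -0.001
```

```bash
python3 - <<'E'
from h import *
c=wcam();np.save("w15.npy",c,allow_pickle=True);a=np.load("w14.npy",allow_pickle=True).item()
x=cv2.resize(a["frame"][0:240,320:470,::-1],None,fx=2.4,fy=2.4,interpolation=2);y=cv2.resize(c["frame"][0:240,320:470,::-1],None,fx=2.4,fy=2.4,interpolation=2)
cv2.imwrite("pics/z15.png",np.hstack([x,y]));save(c,"w15.png")
E
```

```text
(no output)
```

View pics/z15.png

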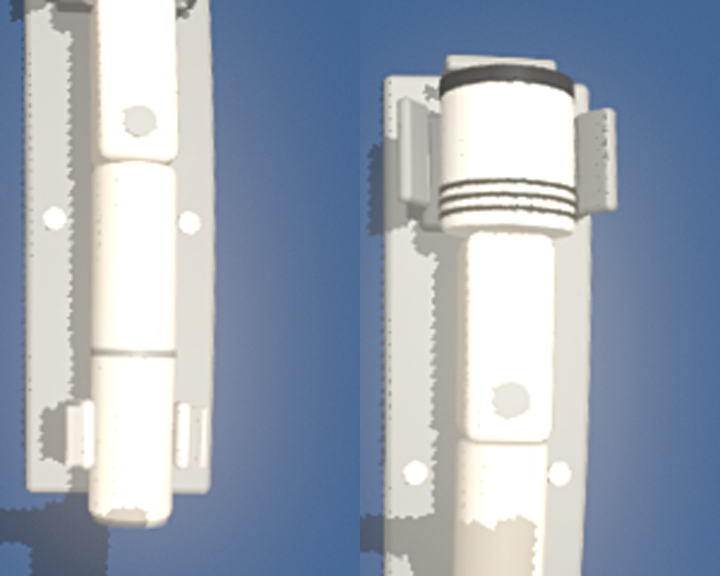

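```bash
python3 - <<'E'
from h import *
a=np.load("w14.npy",allow_pickle=True).item();b=np.load("w15.npy",allow_pickle=True).item()
th=np.radians(27.1);u=np.array([np.cos(th),np.sin(th)]);n=np.array([-u[1],u[0]]);O=np.array([576.9,-248.7])
co=lambda p:(round((p[:2]-O)@u,1),round((p[:2]-O)@n,1),round(p[2],1))
A=lambda x,y:(320+x/2.4,y/2.4);B=lambda x,y:(320+(x-360)/2.4,y/2.4)
for nm,p,q in (("button",A(140,121),B(510,401)),("step",A(137,161),B(505,440)),("white1",A(54,218),B(415,473)),("white2",A(189,222),B(559,473))):
    P,g=tri(wray(a,p),wray(b,q));print(nm,co(P),round(g,2))
print("tail end z37",co(wonz(a,A(130,525),37)[0]),"ring z64",co(wonz(b,B(507,84),64)[0]),"handle line z52",co(wonz(a,A(133,353),52)[0]))
print("handle lateral at clip z37",[co(p) for p in wonz(a,[A(91,430),A(173,430)],37)],"head lateral z43",[co(p) for p in wonz(b,[B(441,140),B(577,140)],43)])
t=env.read_camera("top");save(t,"t16.png");s=env.read_camera("scene");save(s,"s16.png")
E
```

```text
button (np.float64(-26.5), np.float64(-0.4), np.float64(54.3)) 0.31
step (np.float64(-39.3), np.float64(-0.3), np.float64(46.9)) 0.35
white1 (np.float64(-55.1), np.float64(25.7), np.float64(10.6)) 0.01
white2 (np.float64(-54.8), np.float64(-26.4), np.float64(10.0)) 0.02
tail end z37 (np.float64(-168.9), np.float64(-0.9), np.float64(37.0)) ring z64 (np.float64(69.3), np.float64(2.3), np.float64(64.0)) handle line z52 (np.float64(-106.6), np.float64(1.5), np.float64(52.0))
handle lateral at clip z37 [(np.float64(-134.4), np.float64(13.9), np.float64(37.0)), (np.float64(-134.0), np.float64(-15.8), np.float64(37.0))] head lateral z43 [(np.float64(55.8), np.float64(19.9), np.float64(43.0)), (np.float64(58.1), np.float64(-23.6), np.float64(43.0))]
```

View pics/t16.png

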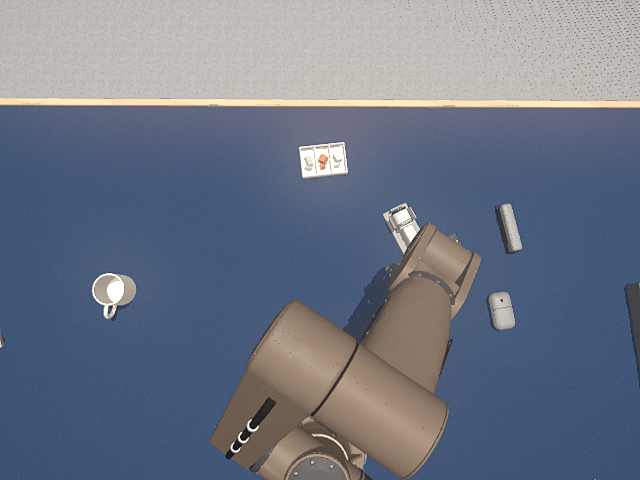

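The button is at cradle x -26.5 (docked: -26.1) and z 54.3 (docked: 53, with this camera reading 1–2 mm high). Lateral error is under 1 mm. In the top view the mug, tray, mouse and stapler are at the same pixels as at the start, and the arm is clear. Handing in.

```bash
python3 - <<'E'
from cell import env
s=env.state();print(s["t"],s["eef_pos"],s["ft_force"]); print(env.job_done())
E
```

```text
21.85 [ 485.18249733 -244.64006115  151.21410227] [-0.99717429 -0.66989165 -0.25821216]
the job is handed in; nothing more can be done
None
```

I put the microscope back on its charging cradle and handed the job in at 21.9 s; no verdict is reported.

**What I did:** I gripped it at the balance point, lifted it and carried it level. I set the head in the saddle, with the lens at the nose stop, and let go. Then I pressed the tail down with the shut fingers until it stopped at 51.8 mm, at about 30 N (fully home is 52 mm).

**Last checks (two wrist views and the top view):**
- **Lengthwise:** the button on the grip is about 0.5 mm from its docked place. A single-view reading of the tail end was 4 mm further back than docked. I trusted the button, because it was measured from two views, and both readings are within the 8 mm limit.
- **Sideways:** button and grip are within 1 mm of centre, and single-view edge readings on the head and handle gave up to about 2 mm. The limit is 5 mm.
- **Height:** the two-view reading was about 1 mm high (54.3 against 53 mm), and the same views read the base plate about 2 mm high, so this fits the head being down on the saddle.
- **Rest of the desk:** the arm was clear of everything, with about 1 N on the wrist. The mug, mouse, tray and stapler looked unmoved in the top view.

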